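# Shut the tilt-out bin and lock it with the T-toggle

## Task

Push the pale grey tilt-out bin fully shut under the cedar shelf, then take the black-winged T-toggle from its wooden rest, feel it down through the slot in the brass latch plate, press it home against its spring and give it a quarter turn so that it springs up locked crosswise under the plate and holds the bin. Work gently, without forcing the toggle, the shelf or the bin, leave the toggle standing locked, and do not disturb the lids and jars on the shelf.

Things in the scene. Friction and masses are not known exactly. Their poses are not given: they have to be found in the camera images.
- shelf: Fixed cedar shelf board, 160 mm deep (x), 560 long (y), 18 thick, on a low tiled upstand; carries bin, latch plate and spring. Origin at counter level (world z = 0); board from x = -75 to +85 mm, top face 170 mm above the origin. +x points away from the robot at yaw 0, z up. A brass latch plate 74 (x) by 84 (y) by 10 mm lies on the board on rubber packing 0 to 6 mm thick.
- slot (a point): Where the brass plate's slot was first marked out: shelf x -25, y -11.5 mm, 183 above the counter; axes as the shelf's. Slot 37 mm long (x), 11 wide (y), edges square. The plate was packed and screwed on by hand: its true slot centre agrees in x but lies 3 to 20 mm from this point towards the shelf's +y, and its top up to 3 mm higher or lower; it is fixed, so see or feel for it.
- bin (a joint): Tilt of the bin in rad: 0 is fully shut (a hard stop), positive is tilted out, top towards the robot (-x of the shelf), 0.4 at most. Stiff hinge (about 3 N at the top edge moves it) that stays where left; hinge line along the shelf's y at shelf x = -40 mm, 50 mm above the counter.
- bin_front (a point): Middle of the outer face of the pale grey bin's front wall (240 mm wide), 25 mm below its top edge: push here to shut it, towards the shelf's +x. Shut, it lies at shelf x = -85 mm (10 mm in front of the board's edge), 150 mm above the counter; the top edge then stands 5 mm above the board.
- rest: Fixed pale wooden block 56 by 56 by 38 mm on the shelf, with a 12 mm square hole for the toggle's nose. Origin at the centre of its underside.
- toggle: T-toggle, about 70 g, upright in the rest, cross-bar on top of the block. Origin on its axis at the underside of the steel cross-bar, z up. Cross-bar 32 mm long (x), 8 wide (y), z 0 to 8. Blunt round nose, 8 mm diameter, down to z = -34. Above the bar an 8 mm shank; black grip wing from z = 25 to 60, 36 long (x, parallel with the bar), 12 thick (y).
- olla_lid: Stoneware olla lid, 110 mm diameter, 46 mm tall with its knob, loose on the shelf; origin at the underside's centre. Leave alone.
- jar_a: Empty square glass jar 58 by 58 by 72 mm, loose on the shelf; origin at the underside's centre. Leave alone.
- jar_b: Second empty square glass jar, same size. Leave alone.
- orange_lid: Small orange silicone lid, 60 mm diameter, 14 mm tall with its knob, loose on the shelf; origin at the underside's centre. Leave alone.
- groove (a point): Marked-out centre of the cross groove's roof in the plate's underside, 6 mm below the plate's top (shifted with the slot). The groove is 13 mm wide, 4 mm deep and runs along the shelf's y through the slot's centre; beside groove and slot the underside is 10 mm below the plate's top.
- pad (a point): Marked-out centre (shifted with the slot) of the sprung steel pad's face at rest, 10 mm below the plate's top. It pushes the toggle's cross-bar up with about 2 N at first and 0.45 N more per mm, travels 14 mm, and has a 16 mm square hole for the nose.
- bin_web (a point): Centre of the hole (16 mm in x, 38 in y) in the web across the bin's mouth; the web is 6 mm thick, its top face (this point) 24 mm below the board's top when shut. The hole lies under the slot only when the bin is shut; otherwise the web blocks the toggle's nose.
- collar (a point): Underside of the toggle's 24 mm stop collar (4 mm thick), 21 mm above its origin. Pressed until the collar meets the plate, the bar is 3 mm clear below the plate's underside and can turn a quarter turn either way; let up, it springs 7 mm into the cross groove, its origin 14 mm below the plate's top.
Not all that is in view belongs to the job. What is shaped like the toggle but pink is not meant.

How it is judged:
By the outcome, as a careful person would: the job done as asked, in the order asked, and still so for the second after the job is handed in, with the robot touching nothing.
It also fails if it takes over 67 s, if anything falls off the work surface, if the arm or the gripper's body presses on something with over 40 N, if the wrist force passes 120 N, or if a joint passes its speed limit or range.

## Robot

A 7-joint arm with a two-finger parallel gripper is mounted at the origin on the work surface. World frame = base frame: x ahead of the robot, y to its left, z up, the work surface at z = 0. Lengths are in m, angles in rad, forces in N, time in s.
With the tool pointing down it reaches from about 0.425 to 0.825 m from the base axis. Payload 3.6 kg.
Tool frame: the origin (TCP) lies midway between the tips of the shut fingers; the grasp point (between the pads) lies 19 mm behind it; y points along the fingers, z is the direction in which the jaws open and shut, and the axes are right-handed (so a half turn about y gives the same grasp; the last joint's range is limited). The gripper opens to 93 mm and grips with 3 to 60 N. Pads are 15 mm wide; open, the fingers measure 128 mm over their backs; the gripper's body (75 mm by 188 mm) begins 65 mm behind the grasp point.
Start: joints at [-1.153, 0.615, -0.013, 1.423, 0.008, 1.103, -0.04], TCP at [0.28, 0.587, 0.196] pointing down, gripper open.
Joint ranges: [-3.12, 3.12], [-0.3, 2.06], [-1.34, 1.32], [0.26, 2.42], [-1.36, 4.5], [0.01, 1.98], [-2.84, 2.84]. Speed limits (rad/s): [2.79, 2.79, 3.14, 3.14, 3.14, 3.14, 3.14].

## Interface

Orientations are given as a 3x3 rotation matrix whose columns are the frame's x, y, z axes.
In Python, from rig import get_obs, capture, manip gives the robot as it stands.
- The arm moves only by the shell command python3 -m crank 'ROWS'. ROWS is JSON, a list of rows, each a list of 7 numbers: the shift along the world's x, y, z in mm, then the turn, a rotation vector about the world's x, y, z in rad, then the finger opening in mm, from 0 to 93. In form: [[tx, ty, tz, ax, ay, az, claw], ...]. A call has 1 to 20 rows; each row is the pose to reach, as a shift and turn from the pose commanded when the call began; what a row does not reach only later rows make up. A row lasts 1/10 s, in which the tool goes at most 50 mm and 8.59 degrees, less where a joint would pass 70% of its speed; a pose out of reach is approached as far as the arm can. A call with a gripper value outside its range is refused whole. The fingers move at their own pace and stop on an object; the grip force is fixed at half the most. Time passes only in rows, so rows that repeat a pose let the fingers close. It gives the time, the measured TCP pose, the force and the opening at its end, in the units of the state.
- get_obs(): the state, without advancing time (a new reading comes with each control period).
- capture(name): name is "side" or "top"; returns a dict with "image" (384x512x3 uint8, red, green, blue), "fovy" (degrees; the focal length in pixels is half the picture's height over the tangent of half this angle, whatever the lens; pixels are square), "cx", "cy" (the principal point, pixels), "k1" (the pictures are not rectified: a ray, as slopes to the right and down, at radius r is drawn at 1 + k1 r^2 times it, then the intrinsics apply), "R" (3x3) and "t" (3): a world point X has camera coordinates R X + t. Camera axes: x right, y down, z forward; pixel columns grow to the right and rows downward; lengths in m; the calibration is good to about 2 mm. A picture is of the moment at which its call begins. There is no depth.
- manip.finish_job(): hands the job in, once; it reports no verdict.
The state is a dict: "time": time; "q": joint angles; "joint_velocities": joint speeds; "effort": joint torques, N m; "ee_pos": TCP position; "tool_rot": TCP orientation; "wrist_force": force on the tool from outside, world axes, zero at the start; "ft_torque": the same for the moment, N m; "grip_width": finger opening in m.
Only numpy, scipy, OpenCV 4.12 (cv2) and the standard library are available. Lean on these libraries where they do the work, as an engineer would, in place of code of your own. Each camera call takes 0.05 s, during which the arm holds its last target.

## Working session

There is one attempt and no reset: what is moved stays moved. The work goes in short steps, Python scripts to look and compute and a shell command to move; the robot and the scene stay as the last step left them, time stands still between calls to the robot, and variables do not carry over. Pictures are saved under pics/ and viewed, and the job is handed in when it is done.

```bash
mkdir -p pics; ls; python3 - <<'E'
from rig import get_obs, capture
import cv2, numpy as np
o=get_obs()
for k in o: print(k,np.round(o[k],4).tolist())
for n in("side","top"):
    c=capture(n); cv2.imwrite(f"pics/{n}0.png",c["image"][:,:,::-1])
    print(n,{k:np.round(c[k],4).tolist() for k in c if k!="image"})
E
```

```text
pics
time 0.0
q [-1.1525, 0.6159, -0.0126, 1.4249, 0.0081, 1.1034, -0.0405]
joint_velocities [-0.0008, -0.0018, 0.0004, 0.001, -0.0015, -0.0008, -0.0003]
effort [0.0001, -45.8924, 0.209, -16.5742, -0.0611, 0.0204, 0.0002]
ee_pos [0.2793, 0.586, 0.1951]
tool_rot [[0.9027, -0.001, 0.4302], [-0.4302, -0.0023, 0.9027], [0.0, -1.0, -0.0025]]
wrist_force [0.5507, 0.739, 0.2639]
ft_torque [-0.0222, -0.0203, 0.0163]
grip_width 0.0931
side {'fovy': 51.0342, 'cx': 261.1923, 'cy': 192.1672, 'k1': -0.0954, 'R': [[0.9903, -0.1386, 0.0059], [-0.0784, -0.594, -0.8007], [0.1145, 0.7925, -0.5991]], 't': [-0.5368, 0.1791, 0.8866]}
top {'fovy': 56.1483, 'cx': 250.8385, 'cy': 189.329, 'k1': -0.0444, 'R': [[-0.0038, -1.0, -0.0045], [-0.9978, 0.0041, -0.0669], [0.0669, 0.0042, -0.9977]], 't': [0.0411, 0.5587, 0.8472]}
```

View pics/side0.png

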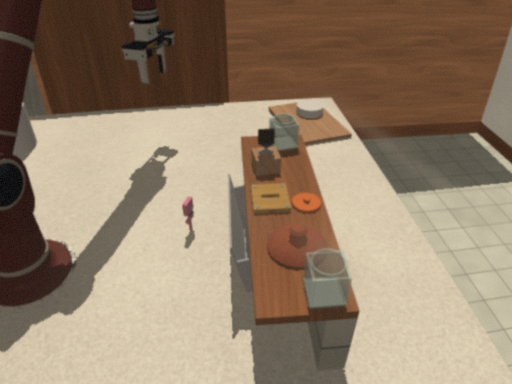

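View pics/top0.png

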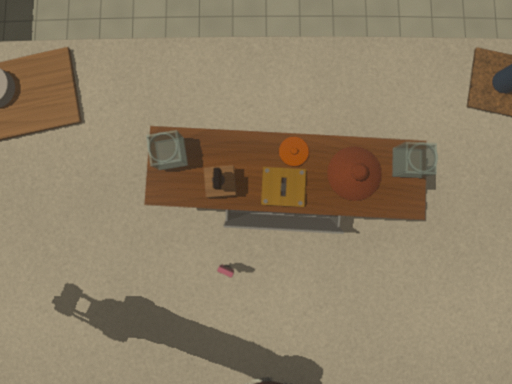

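The top view shows the shelf with corners near (150,126), (427,141), (425,220) and (145,206). The plate is near (284,187), the toggle on its rest near (219,181), and the bin front edge near (285,228), tilted out. The pink decoy is on the counter.

```bash
cat > h.py <<'E'
import numpy as np, cv2
from rig import get_obs, capture
def K(c):
    f=c["image"].shape[0]/2/np.tan(np.radians(c["fovy"])/2)
    return np.array([[f,0,c["cx"]],[0,f,c["cy"]],[0,0,1.]])
def D(c): return np.array([c["k1"],0,0,0.])
def proj(c,P):
    P=np.atleast_2d(np.asarray(P,float)); r,_=cv2.Rodrigues(np.array(c["R"]))
    return cv2.projectPoints(P,r,np.array(c["t"],float),K(c),D(c))[0][:,0]
def ray(c,uv):
    n=cv2.undistortPoints(np.asarray(uv,float).reshape(-1,1,2),K(c),D(c))[:,0]
    R=np.array(c["R"]);t=np.array(c["t"])
    d=np.c_[n,np.ones(len(n))]@R
    return -R.T@t,d
def onz(c,uv,z):
    o,d=ray(c,uv); return o+d*((z-o[2])/d[:,2])[:,None]
def tri(cs,uvs):
    A=np.zeros((3,3));b=np.zeros(3);L=[]
    for c,u in zip(cs,uvs):
        o,d=ray(c,u);d=d[0]/np.linalg.norm(d[0]);M=np.eye(3)-np.outer(d,d);A+=M;b+=M@o
    return np.linalg.solve(A,b)
def crop(c,x0,y0,x1,y1,s,name):
    im=cv2.resize(c["image"][y0:y1,x0:x1,::-1],None,fx=s,fy=s,interpolation=cv2.INTER_CUBIC); cv2.imwrite("pics/"+name,im)
E
python3 - <<'E'
from h import *
c=capture("top"); s=capture("side")
crop(c,200,135,320,240,6,"t1.png"); crop(s,220,110,345,250,4,"s1.png")
P=onz(c,[(150,126),(427,141),(425,220),(145,206)],.170);print(P.round(4))
print(np.linalg.norm(P[0]-P[1]),np.linalg.norm(P[0]-P[3]),np.linalg.norm(P[1]-P[2]))
E
```

```text
[[ 0.6778  0.2415  0.17  ]
 [ 0.6452 -0.3184  0.17  ]
 [ 0.4861 -0.3083  0.17  ]
 [ 0.5163  0.2489  0.17  ]]
0.56083406625196 0.1616437034650477 0.15941839861239634
```

View pics/t1.png

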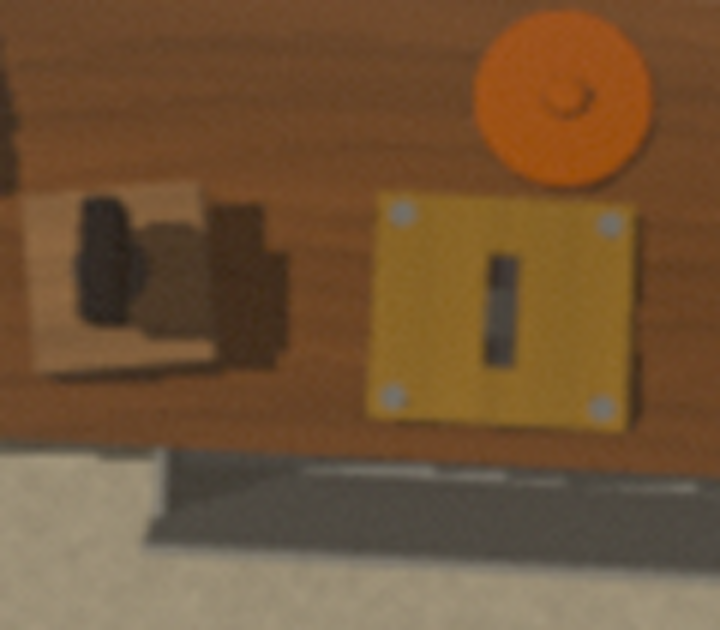

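View pics/s1.png

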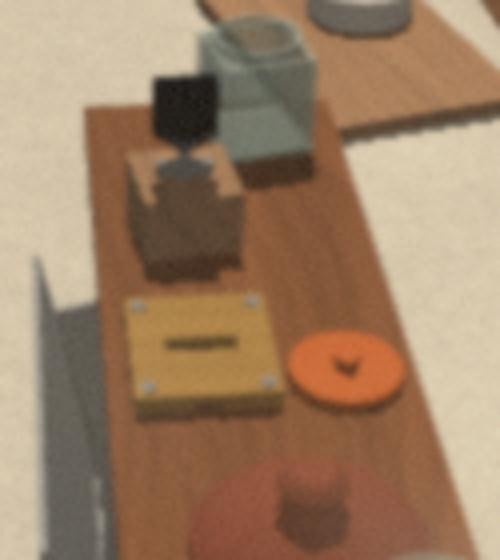

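```bash
python3 - <<'E'
from h import *
c=capture("top"); s=capture("side")
T=lambda p:np.array(p)/6+[200,135]-0.4167
S=lambda p:np.array(p)/4+[220,110]-0.375
yaw=-0.056;X=np.array([np.cos(yaw),np.sin(yaw)]);Y=np.array([-X[1],X[0]]);O=np.array([.5814,-.0341])-.005*X
def sh(p): d=np.asarray(p)[...,:2]-O; return np.stack([d@X,d@Y],-1).round(4)
print("O",O)
print("bd",sh(onz(c,[(150,126),(427,141),(425,220),(145,206)],.170)))
# side board corners near: far-left (85,107) 
print("side far-left corner",sh(onz(s,[S((85,107))],.17)))
for n,a,b in [("slot",(503,311),(201,344)),("scrTL",(402,213),(251,301)),("scrBL",(392,397),(138,305)),("scrTR",(610,224),(268,381)),("scrBR",(601,408),(148,386))]:
    p=tri([c,s],[T(a),S(b)]);print(n,p.round(4),sh(p), "z183",sh(onz(c,[T(a)],.183)),sh(onz(s,[S(b)],.183)))
pts=onz(c,[T(q) for q in[(22,195),(200,180),(217,358),(38,374)]],.208);print("rest",pts.round(4),pts.mean(0))
# masks
def comp(im,m,box):
    x0,y0,x1,y1=box;k=np.zeros(m.shape,np.uint8);k[y0:y1,x0:x1]=m[y0:y1,x0:x1]
    cs=cv2.findContours(k,cv2.RETR_EXTERNAL,cv2.CHAIN_APPROX_NONE)[0];q=max(cs,key=cv2.contourArea);return q
for cc,box,n in[(c,(205,160,228,195),"top"),(s,(255,125,278,150),"side")]:
    m=(cc["image"].max(2)<55).astype(np.uint8); q=comp(cc["image"],m,box); M=cv2.moments(q)
    print(n,cv2.minAreaRect(q),cv2.boundingRect(q),M["m10"]/M["m00"],M["m01"]/M["m00"])
E
```

```text
O [ 0.57640784 -0.03382015]
bd [[ 0.0858  0.2806]
 [ 0.0846 -0.2802]
 [-0.0748 -0.2791]
 [-0.0758  0.2789]]
side far-left corner [[-0.0696  0.2771]]
slot [ 0.5544 -0.0258  0.1795] [-0.0224  0.0068] z183 [[-0.0236  0.0071]] [[-0.022   0.0023]]
scrTL [0.5865 0.007  0.1802] [0.0078 0.0414] z183 [[0.0067 0.0415]] [[0.008  0.0375]]
scrBL [0.5265 0.0107 0.1806] [-0.0523  0.0417] z183 [[-0.0534  0.0418]] [[-0.0516  0.0384]]
scrTR [ 0.5826 -0.061   0.1803] [ 0.0077 -0.0268] z183 [[ 0.0066 -0.0264]] [[ 0.0079 -0.0301]]
scrBR [ 0.5228 -0.0573  0.1805] [-0.0522 -0.0264] z183 [[-0.0534 -0.026 ]] [[-0.0514 -0.0295]]
rest [[0.5887 0.1278 0.208 ]
 [0.5931 0.0717 0.208 ]
 [0.537  0.0664 0.208 ]
 [0.5322 0.1225 0.208 ]] [0.56275871 0.09712084 0.208     ]
top ((218.5, 178.5), (19.0, 9.0), 90.0) (214, 169, 10, 20) 217.87169811320754 178.82515723270438
side ((266.0, 137.0), (16.0, 14.0), 90.0) (259, 129, 15, 17) 266.1094276094276 136.87962962962962
```

```bash
python3 - <<'E'
from h import *
from scipy.optimize import brentq
c=capture("top"); s=capture("side")
T=lambda p:np.array(p)/6+[200,135]-0.4167
yaw=-0.057;X=np.array([np.cos(yaw),np.sin(yaw)]);Y=np.array([-X[1],X[0]]);O=np.array([.5775,-.0338])
for uv in [T((200,548)),T((500,563)),T((700,572))]:
    def g(t):
        x=-.045*np.cos(t)-.125*np.sin(t)-.040; z=.05+.125*np.cos(t)-.045*np.sin(t)
        p=onz(c,[uv],z)[0]; return (p[:2]-O)@X-x
    t=brentq(g,-.2,.6); z=.05+.125*np.cos(t)-.045*np.sin(t);p=onz(c,[uv],z)[0]
    print("tilt",t,"top",p.round(4),sh if 0 else ((p[:2]-O)@X,(p[:2]-O)@Y))
crop(c,195,195,375,245,4,"t2.png"); crop(s,215,165,275,300,4,"s2.png")
crop(c,205,160,245,205,14,"t3.png")
crop(s,245,115,295,185,8,"s3.png")
E
```

```text
tilt 0.18439242518467075 top [0.4763 0.0741 0.1646] (np.float64(-0.10715581390939014), np.float64(0.10200880355165418))
tilt 0.1814062417647929 top [ 0.471  -0.0251  0.1648] (np.float64(-0.10681320801058415), np.float64(0.0025709446542801287))
tilt 0.17712612801958574 top [ 0.4677 -0.0913  0.1651] (np.float64(-0.1063211108264416), np.float64(-0.06369073969804848))
```

View pics/t2.png

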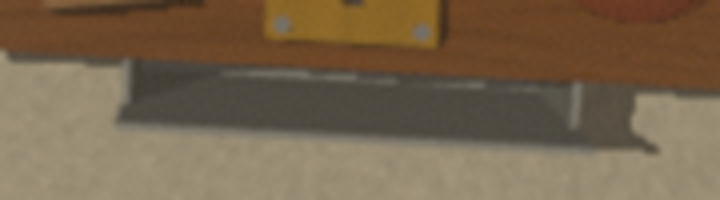

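View pics/t3.png

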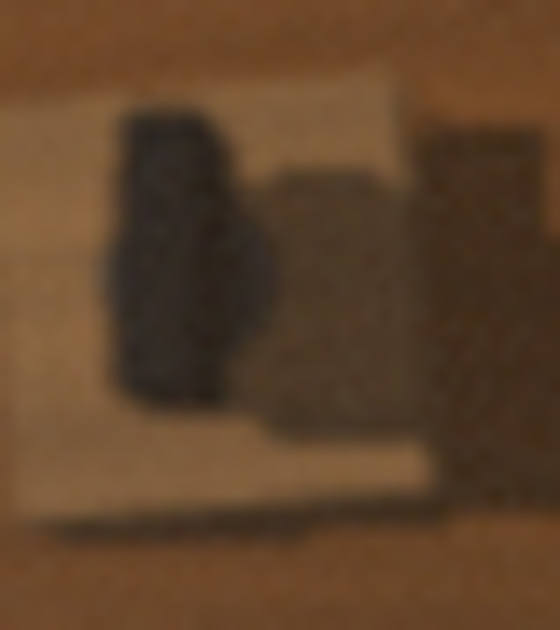

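View pics/s3.png

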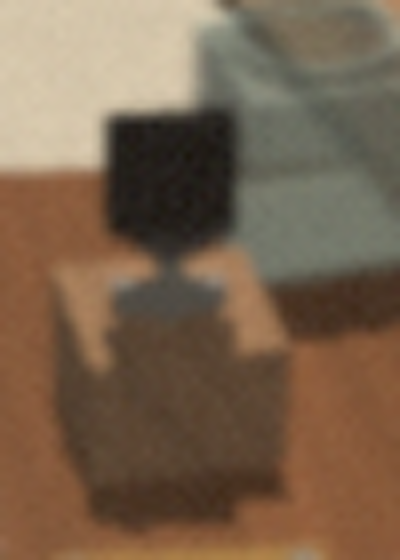

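```bash
python3 - <<'E'
from h import *
c=capture("top"); s=capture("side")
U=lambda p:np.array(p)/8+[245,115]-.4375
def dy(a,b,z):
    P=onz(s,[U(a),U(b)],z);d=P[1]-P[0];print(P.round(4).tolist(),"len",np.hypot(*d[:2]),"yaw",np.arctan2(d[1],d[0]))
dy((108,114),(236,114),.268);dy((108,234),(236,236),.233);dy((110,285),(230,285),.216)
V=lambda p:np.array(p)/14+[205,160]-.464
P=onz(c,[V((172,108)),V((172,405))],.268);print(P,P.mean(0))
P=onz(c,[V(p) for p in[(120,110),(208,110),(120,405),(220,405)]],.268);print(P)
top=V((172,257)); print(tri([c,s],[top,U((172,114))]).round(4))
im=c["image"][160:205,205:245].astype(int)
print(im.max(2)[8:32,5:22])
E
```

```text
[[0.5474, 0.0983, 0.268], [0.5817, 0.0939, 0.268]] len 0.03457319887655478 yaw -0.1272154552329242
[[0.547, 0.0944, 0.233], [0.5817, 0.0888, 0.233]] len 0.03522592325288832 yaw -0.15952371836697957
[[0.5477, 0.0955, 0.216], [0.5809, 0.0912, 0.216]] len 0.03344906031775018 yaw -0.12883283959473196
[[0.58044946 0.09618784 0.268     ]
 [0.54386003 0.09608712 0.268     ]] [0.56215474 0.09613748 0.268     ]
[[0.5802338  0.1025866  0.268     ]
 [0.58018023 0.09175801 0.268     ]
 [0.54388665 0.1024604  0.268     ]
 [0.54383547 0.0902061  0.268     ]]
[0.5633 0.096  0.268 ]
[[129 130 128 103  73  63  62  60  63  74 104 121 125 125 125 124 124]
 [129 133 125  96  56  47  49  46  45  48  75 109 123 128 127 128 127]
 [129 133 126  97  58  50  51  49  47  46  57  89 121 129 128 128 130]
 [130 131 124  94  57  49  49  48  48  44  47  80 116 130 123 121 119]
 [133 131 117  83  55  50  51  50  51  46  45  76 108 118 103  89  85]
 [135 134 118  84  54  47  52  50  48  46  44  62  79  88  82  75  76]
 [138 136 120  85  55  48  51  48  49  46  45  49  68  78  79  79  80]
 [139 137 120  85  55  50  50
[... 478 characters left out ...]
102  62  51  50  52  49  48  45  46  48  49  53  69  74  78]
 [137 134 109  72  51  49  52  50  47  47  44  49  53  59  70  78  79]
 [137 136 109  74  54  50  49  50  53  44  45  52  58  71  75  76  76]
 [136 133 109  70  48  50  50  48  50  45  44  60  70  76  79  75  76]
 [134 130 107  71  51  48  49  51  45  48  49  61  76  75  77  77  77]
 [132 128 113  78  57  46  48  47  43  44  44  62  74  76  76  78  76]
 [131 129 122 103  76  62  53  52  49  47  50  66  73  76  72  75  74]
 [123 124 125 118 108  93  85  82  80  80  82  88  89  82  72  70  73]
 [120 121 121 123 122 117 119 119 118 116 118 119 116 101  82  71  72]
 [124 123 121 121 122 124 121 125 123 124 124 126 125 119 103  93  91]]
```

```bash
python3 -m crank '[[170,-337,54,0,0,0.39,0],[170,-337,54,0,0,0.39,0],[170,-337,54,0,0,0.39,0],[170,-337,54,0,0,0.39,0],[170,-337,54,0,0,0.39,0],[170,-337,54,0,0,0.39,0],[170,-337,54,0,0,0.39,0],[170,-337,54,0,0,0.39,0],[155,-617,54,0,0,0.39,0],[155,-617,54,0,0,0.39,0],[155,-617,54,0,0,0.39,0],[155,-617,54,0,0,0.39,0],[155,-617,54,0,0,0.39,0],[155,-617,54,0,0,0.39,0],[155,-617,54,0,0,0.39,0]]'; cat > st.py <<'E'
from h import *
o=get_obs()
print(o["time"],"p",np.round(o["ee_pos"],4),"zang",np.arctan2(o["tool_rot"][1][2],o["tool_rot"][0][2]).round(4),"ydir",np.round(np.array(o["tool_rot"])[:,1],3),"F",np.round(o["wrist_force"],2),"T",np.round(o["ft_torque"],2),"w",round(float(o["grip_width"]),4))
E
python3 st.py
```

```text
time: 2.0
ee_pos: [0.4341, -0.0357, 0.2506]
tool_rot: [[0.998, 0.001, 0.065], [-0.065, -0.003, 0.998], [0.001, -1.0, -0.002]]
wrist_force: [0.3, -0.2, -0.5]
grip_width: 0.0003
2.0 p [ 0.4341 -0.0357  0.2506] zang 1.506 ydir [ 0.001 -0.003 -1.   ] F [ 0.26 -0.15 -0.54] T [0.04 0.   0.03] w 0.0003
```

```bash
python3 -m crank '[[0,0,-50,0,0,0,0],[0,0,-100,0,0,0,0],[0,0,-107,0,0,0,0],[0,0,-107,0,0,0,0],[0,0,-107,0,0,0,0]]'; python3 - <<'E'
from h import *
c=capture("top");s=capture("side");crop(c,195,150,375,300,4,"t4.png");crop(s,150,60,350,260,3,"s4.png")
E
```

```text
time: 2.5
ee_pos: [0.4364, -0.0298, 0.1449]
tool_rot: [[0.999, 0.004, 0.054], [-0.054, 0.0, 0.999], [0.004, -1.0, 0.0]]
wrist_force: [0.0, -0.0, 0.3]
grip_width: 0.0008
```

View pics/s4.png

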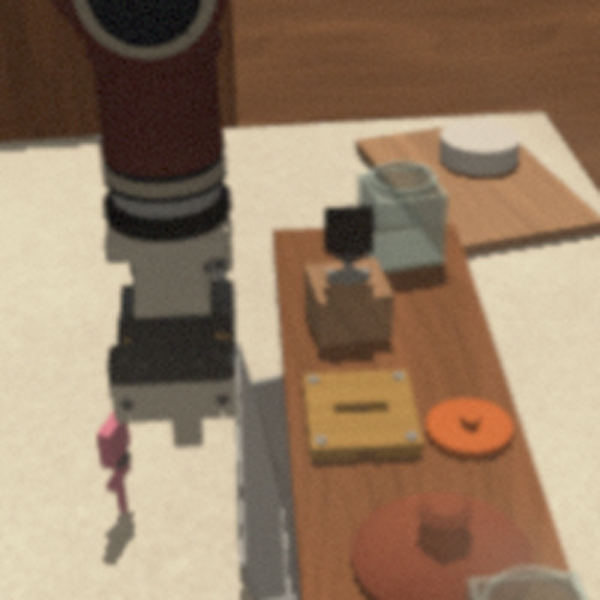

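```bash
python3 -m crank '[[8,0,0,0,0,0,0],[14,0,0,0,0,0,0],[18,0,0,0,0,0,0],[22,0,0,0,0,0,0],[26,0,0,0,0,0,0],[30,0,0,0,0,0,0],[33,0,0,0,0,0,0],[36,0,0,0,0,0,0],[39,0,0,0,0,0,0],[41,0,0,0,0,0,0]]'; python3 st.py
```

```text
time: 3.6
ee_pos: [0.4759, -0.0303, 0.1432]
tool_rot: [[0.999, 0.0, 0.055], [-0.055, -0.0, 0.999], [0.0, -1.0, -0.0]]
wrist_force: [-0.9, -0.5, 0.7]
grip_width: 0.0004
3.6 p [ 0.4759 -0.0303  0.1432] zang 1.516 ydir [ 0. -0. -1.] F [-0.85 -0.46  0.69] T [-0.03  0.03  0.05] w 0.0004
```

```bash
python3 -m crank '[[2,0,0,0,0,0,0],[4,0,0,0,0,0,0],[5,0,0,0,0,0,0],[6,0,0,0,0,0,0],[6,0,0,0,0,0,0]]'; python3 st.py; python3 - <<'E'
from h import *
s=capture("side");crop(s,150,60,350,260,3,"s5.png");c=capture("top");crop(c,195,150,375,300,4,"t5.png")
E
```

```text
time: 4.1
ee_pos: [0.4817, -0.0303, 0.1433]
tool_rot: [[0.999, 0.0, 0.055], [-0.055, -0.0, 0.999], [0.0, -1.0, -0.0]]
wrist_force: [-0.1, 0.3, 0.2]
grip_width: 0.0006
4.1 p [ 0.4817 -0.0303  0.1433] zang 1.5161 ydir [ 0. -0. -1.] F [-0.13  0.29  0.17] T [ 0.07 -0.01 -0.03] w 0.0006
```

View pics/s5.png

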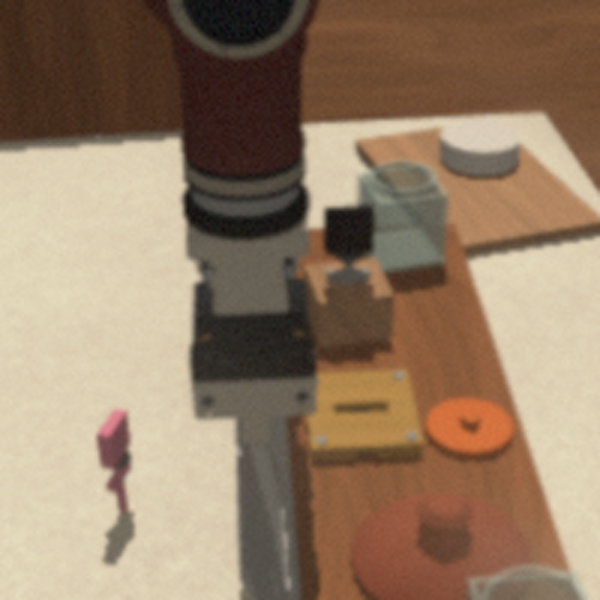

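View pics/t5.png

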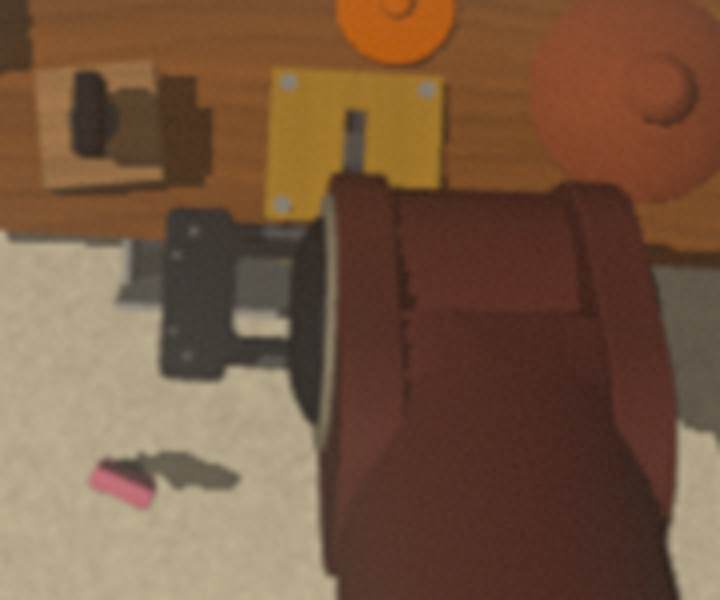

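```bash
python3 - <<'E'
import cv2
a=cv2.imread("pics/side0.png")
from h import *
s=capture("side");crop(s,200,150,300,300,4,"s6.png")
cv2.imwrite("pics/s0z.png",cv2.resize(a[150:300,200:300],None,fx=4,fy=4,interpolation=2))
E
```

```text
(no output)
```

View pics/s6.png

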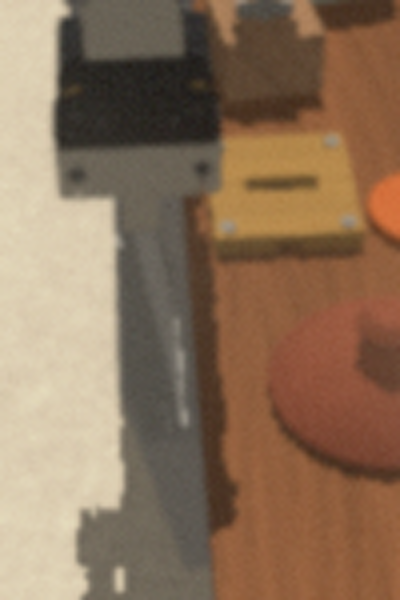

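View pics/s0z.png

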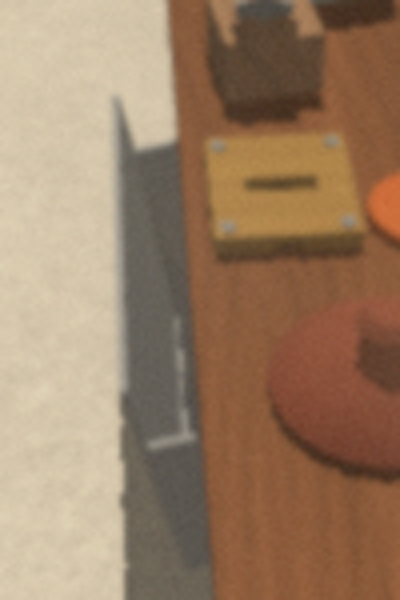

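```bash
python3 - <<'E'
from h import *
c=capture("top");s=capture("side")
print(tri([c,s],[(224.7,225.3),(229,174.3)]).round(4))
print(tri([c,s],[(224.7,225.3),(229,174.3)]).round(4), onz(c,[(224.7,225.3)],.165),onz(s,[(229,174.3)],.165),onz(s,[(229,174.3)],.145))
for z in(.1433,.23): print(z,proj(s,[[.4817,-.0303,z]]),proj(c,[[.4817,-.0303,z]]))
E
```

```text
[0.4785 0.0907 0.1604]
[0.4785 0.0907 0.1604] [[0.47761439 0.09046311 0.165     ]] [[0.47930257 0.08380615 0.165     ]] [[0.48067315 0.11323892 0.145     ]]
0.1433 [[234.74037232 213.694146  ]] [[284.49796559 222.72447581]]
0.23 [[233.23697627 179.35020393]] [[288.75740172 223.95479087]]
```

```bash
python3 st.py; python3 - <<'E'
from h import *
a=cv2.imread("pics/top0.png")[195:245,195:375]
b=capture("top")["image"][195:245,195:375,::-1]
cv2.imwrite("pics/cmp.png",cv2.resize(np.vstack([a,b]),None,fx=4,fy=4,interpolation=2))
E
```

```text
4.35 p [ 0.4816 -0.0303  0.1433] zang 1.516 ydir [-0. -0. -1.] F [-0.26  0.26  0.02] T [ 0.04 -0.01  0.  ] w 0.0007
```

View pics/cmp.png

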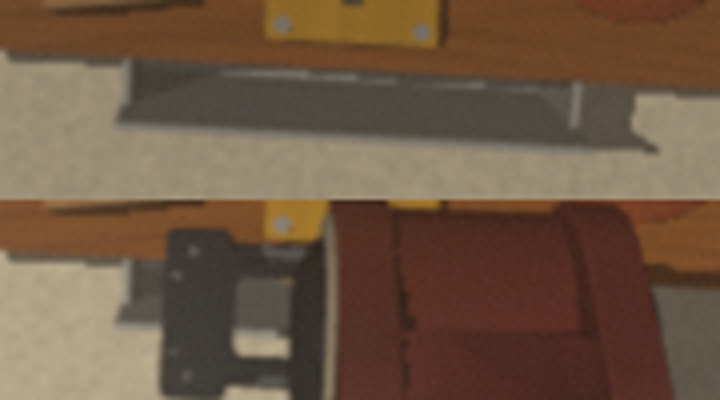

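```bash
python3 - <<'E'
from h import *
s=capture("side");im=s["image"][190:275,215:270,::-1]
im=cv2.convertScaleAbs(cv2.resize(im,None,fx=7,fy=7,interpolation=2),alpha=1.8,beta=-60);cv2.imwrite("pics/s7.png",im)
E
```

```text
(no output)
```

View pics/s7.png

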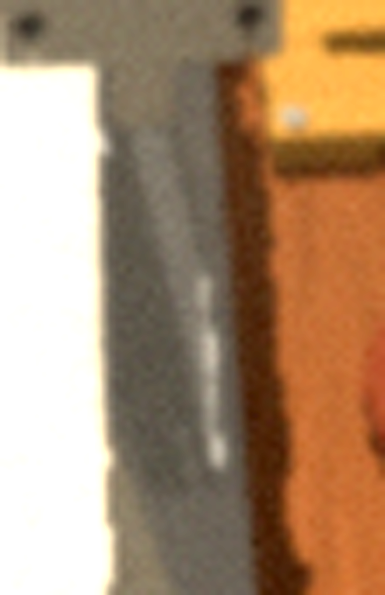

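```bash
python3 - <<'E'
from h import *
s=capture("side");c=capture("top")
for z in(.143,.15,.16,.17): print(z,proj(s,[[.4817,-.0303,z],[.4817,-.0478,z]]).round(1).tolist())
a=cv2.imread("pics/side0.png")[0:100,100:200];cv2.imwrite("pics/z0.png",cv2.resize(a,None,fx=6,fy=6,interpolation=2))
p=np.array([.2793,.586,.1951]);d=np.array([.4302,.9027,0])
for w in(-.0465,.0465,-.064,.064):print(w,((proj(s,[p+d*w])-[100,0])*6+2.5).round(0))
E
```

```text
0.143 [[234.7, 213.8], [235.5, 219.3]]
0.15 [[234.6, 211.2], [235.4, 216.6]]
0.16 [[234.5, 207.4], [235.2, 212.9]]
0.17 [[234.3, 203.6], [235.0, 209.0]]
-0.0465 [[285. 536.]]
0.0465 [[373. 472.]]
-0.064 [[267. 548.]]
0.064 [[389. 461.]]
```

View pics/z0.png

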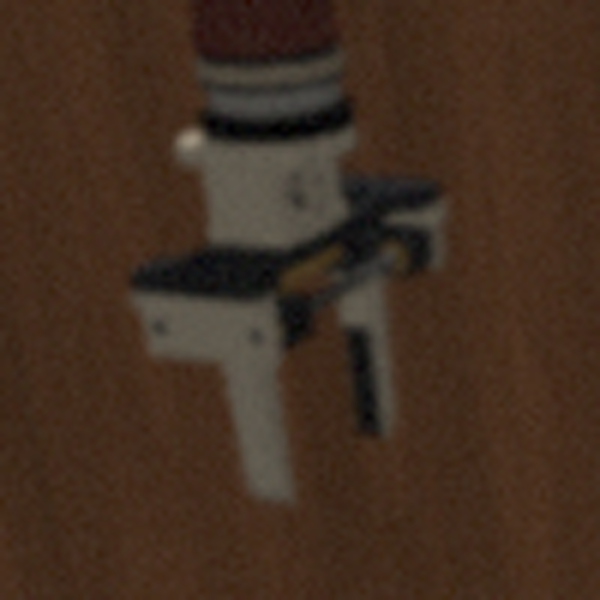

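```bash
python3 - <<'E'
from h import *
s=capture("side")
p=np.array([.2793,.586,.1951]);d=np.array([.4302,.9027,0])
for h in(0,.01,.015,.02,.025,.03):print(h,((proj(s,[p+d*w+[0,0,h] for w in(-.064,-.0465,.0465,.064)])-[100,0])*6+2.5).round(0).tolist())
E
```

```text
0 [[267.0, 548.0], [285.0, 536.0], [373.0, 472.0], [389.0, 461.0]]
0.01 [[264.0, 530.0], [282.0, 517.0], [371.0, 455.0], [386.0, 444.0]]
0.015 [[262.0, 521.0], [280.0, 508.0], [369.0, 446.0], [385.0, 435.0]]
0.02 [[261.0, 511.0], [279.0, 499.0], [368.0, 437.0], [384.0, 426.0]]
0.025 [[259.0, 502.0], [277.0, 490.0], [367.0, 428.0], [383.0, 417.0]]
0.03 [[258.0, 493.0], [276.0, 480.0], [366.0, 419.0], [382.0, 409.0]]
```

Comparing projections shows the visible fingertips sit about 20 mm above the reported TCP, so the fingers skimmed over the bin's rim and did not move it. I'll lift, back off, go lower and push again.

```bash
python3 -m crank '[[0,0,15,0,0,0,0],[-25,0,25,0,0,0,0],[-46,0,15,0,0,0,0],[-46,0,-28,0,0,0,0],[-46,0,-28,0,0,0,0],[-46,0,-28,0,0,0,0]]'; python3 - <<'E'
from h import *
s=capture("side");crop(s,190,150,290,300,4,"s8.png")
E
```

```text
time: 5.2
ee_pos: [0.4357, -0.0303, 0.1154]
tool_rot: [[0.999, -0.001, 0.055], [-0.055, -0.0, 0.999], [-0.001, -1.0, -0.0]]
wrist_force: [-0.4, 0.4, 0.1]
grip_width: 0.0003
```

View pics/s8.png

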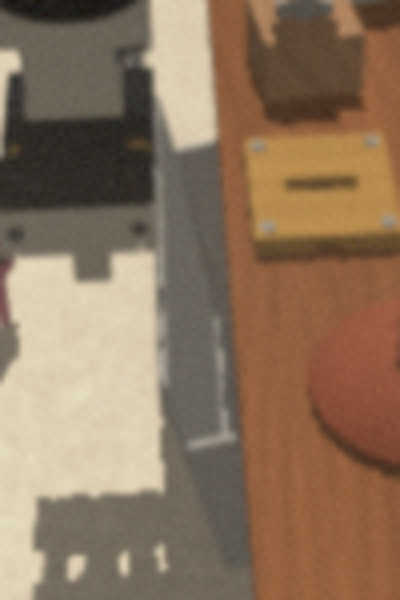

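```bash
python3 -m crank '[[10,0,0,0,0,0,0],[18,0,0,0,0,0,0],[23,0,0,0,0,0,0],[27,0,0,0,0,0,0],[30,0,0,0,0,0,0],[33,0,0,0,0,0,0],[36,0,0,0,0,0,0],[39,0,0,0,0,0,0],[41,0,0,0,0,0,0]]'; python3 st.py;python3 - <<'E'
from h import *
s=capture("side");crop(s,190,150,290,300,4,"s9.png")
E
```

```text
time: 6.15
ee_pos: [0.4773, -0.0303, 0.1153]
tool_rot: [[0.998, 0.001, 0.055], [-0.055, -0.0, 0.998], [0.001, -1.0, -0.0]]
wrist_force: [-3.2, -0.9, 1.5]
grip_width: 0.0004
6.15 p [ 0.4773 -0.0303  0.1153] zang 1.516 ydir [ 0.001 -0.    -1.   ] F [-3.21 -0.91  1.54] T [ 0.01  0.58 -0.04] w 0.0004
```

View pics/s9.png

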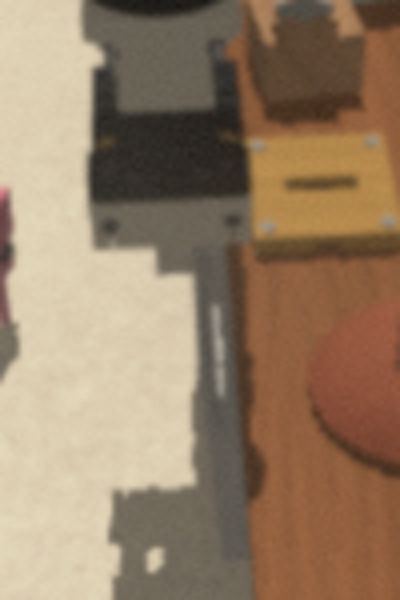

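Now it pushes: the bin's front edge moved from column 160 to 195, with 3.2 N at the wrist. I'll carry on in small steps to the stop.

```bash
python3 -m crank '[[2,0,0,0,0,0,0],[4,0,0,0,0,0,0],[6,0,0,0,0,0,0],[7,0,0,0,0,0,0]]'; python3 st.py;python3 -m crank '[[1,0,0,0,0,0,0],[2,0,0,0,0,0,0]]'
```

```text
time: 6.6
ee_pos: [0.4841, -0.0303, 0.1153]
tool_rot: [[0.998, 0.001, 0.055], [-0.055, -0.0, 0.999], [0.001, -1.0, -0.0]]
wrist_force: [-3.0, -0.2, 2.7]
grip_width: 0.0008
6.6 p [ 0.4841 -0.0303  0.1153] zang 1.516 ydir [ 0.001 -0.    -1.   ] F [-3.   -0.22  2.71] T [ 0.04  0.48 -0.02] w 0.0008
time: 6.8
ee_pos: [0.4847, -0.0302, 0.1151]
tool_rot: [[0.998, -0.002, 0.055], [-0.055, 0.0, 0.998], [-0.002, -1.0, -0.0]]
wrist_force: [-5.6, 0.1, 4.5]
grip_width: 0.0005
```

```bash
python3 -m crank '[[1,0,0,0,0,0,0],[2,0,0,0,0,0,0],[3,0,0,0,0,0,0],[3,0,0,0,0,0,0]]'; python3 - <<'E'
from h import *
s=capture("side");crop(s,190,150,290,300,4,"s10.png");c=capture("top");crop(c,195,150,375,300,4,"t10.png")
E
```

```text
time: 7.2
ee_pos: [0.4843, -0.0302, 0.1147]
tool_rot: [[0.998, -0.009, 0.055], [-0.055, 0.0, 0.998], [-0.009, -1.0, -0.0]]
wrist_force: [-9.0, -0.1, 7.3]
grip_width: 0.0006
```

View pics/s10.png

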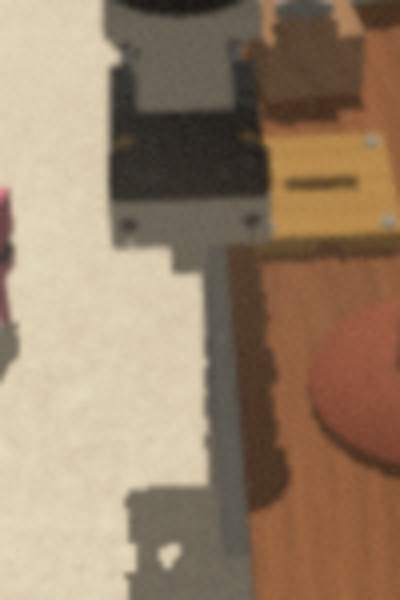

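```bash
python3 -m crank '[[-10,0,0,0,0,0,0],[-30,0,0,0,0,0,0],[-30,0,50,0,0,0,0],[-30,0,100,0,0,0,0],[-30,0,150,0,0,0,50],[-20,20,185,0,0,0,50],[10,60,185,0,0,0,50],[40,95,185,0,0,0,50],[73,126,185,0,0,0,50],[73,126,185,0,0,0,50],[73,126,185,0,0,0,50]]'; python3 - <<'E'
from h import *
o=get_obs();print(o["ee_pos"],o["grip_width"])
s=capture("side");crop(s,170,80,330,260,3,"s11.png");c=capture("top");crop(c,195,150,375,300,4,"t11.png")
E
```

```text
time: 8.4
ee_pos: [0.5626, 0.0964, 0.2996]
tool_rot: [[0.999, 0.001, 0.053], [-0.053, -0.0, 0.999], [0.001, -1.0, -0.0]]
wrist_force: [0.3, -0.7, -0.5]
grip_width: 0.0486
[0.56256515 0.09641913 0.29959477] 0.04855229349396678
```

View pics/s11.png

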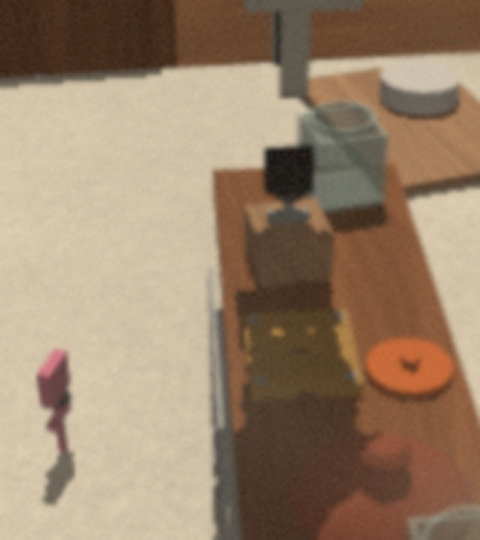

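View pics/t11.png

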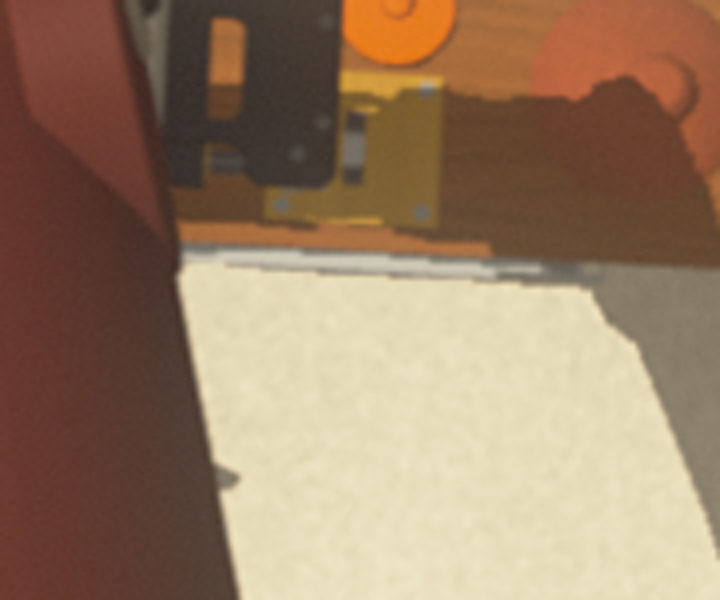

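```bash
python3 - <<'E'
from h import *
s=capture("side");crop(s,240,80,300,160,8,"s12.png")
for h in(0,.01,.02,.025,.03):print(h,proj(s,[[.5626,.0964-y,.2996+h] for y in(.0245,.042)]).round(1).tolist())
print(proj(s,[[.5626,.0964,z] for z in(.208,.233,.268)]).round(1))
E
```

```text
0 [[267.1, 120.7], [268.4, 124.6]]
0.01 [[267.1, 116.3], [268.4, 120.1]]
0.02 [[267.2, 111.9], [268.5, 115.6]]
0.025 [[267.2, 109.6], [268.6, 113.4]]
0.03 [[267.3, 107.3], [268.6, 111.1]]
[[264.8 152.6]
 [265.  142.9]
 [265.1 128.8]]
```

View pics/s12.png

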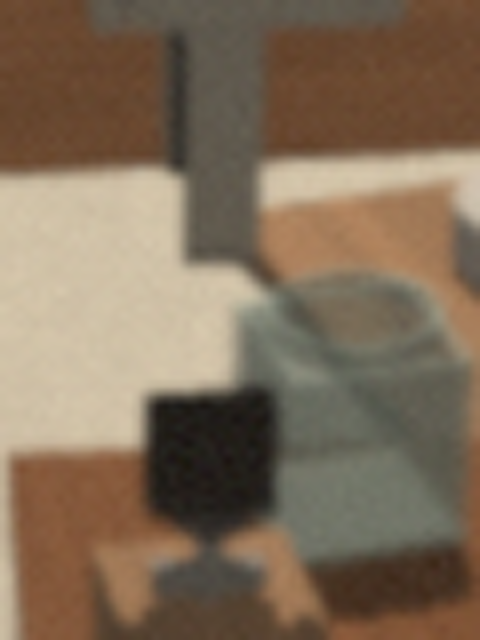

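```bash
python3 -m crank '[[2,0,-40,0,0,0,50],[2,0,-65,0,0,0,50],[2,0,-80,0,0,0,50],[2,0,-86,0,0,0,50],[2,0,-86,0,0,0,50]]'; python3 - <<'E'
from h import *
s=capture("side");crop(s,230,90,300,190,6,"s13.png");
E
```

```text
time: 9.05
ee_pos: [0.5633, 0.0947, 0.2143]
tool_rot: [[0.998, -0.0, 0.056], [-0.056, -0.0, 0.998], [-0.0, -1.0, -0.001]]
wrist_force: [0.5, 0.4, 1.1]
grip_width: 0.0501
```

View pics/s13.png

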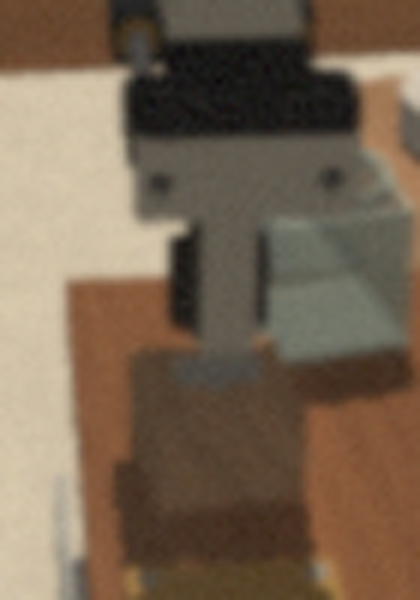

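```bash
python3 -m crank '[[1,0,-2,0,0,0,0],[1,0,-2,0,0,0,0],[1,0,-2,0,0,0,0],[1,0,-2,0,0,0,0],[1,0,-2,0,0,0,0],[1,0,-2,0,0,0,0]]'; python3 st.py
```

```text
time: 9.7
ee_pos: [0.5647, 0.0959, 0.2124]
tool_rot: [[0.999, 0.0, 0.055], [-0.055, 0.0, 0.999], [0.0, -1.0, 0.0]]
wrist_force: [-0.2, -0.5, -0.6]
grip_width: 0.0121
9.7 p [0.5647 0.0959 0.2124] zang 1.5161 ydir [ 0.  0. -1.] F [-0.18 -0.48 -0.62] T [0.04 0.04 0.06] w 0.0121
```

```bash
python3 -m crank '[[0,0,10,0,0,0,0],[0,0,30,0,0,0,0],[0,0,60,0,0,0,0],[0,0,75,0,0,0,0],[0,0,75,0,0,0,0],[0,0,75,0,0,0,0]]'; python3 st.py; python3 - <<'E'
from h import *
s=capture("side");crop(s,230,50,310,190,5,"s14.png");c=capture("top");crop(c,195,130,315,230,6,"t14.png")
E
```

```text
time: 10.3
ee_pos: [0.5643, 0.0957, 0.2871]
tool_rot: [[0.999, -0.0, 0.055], [-0.055, -0.0, 0.999], [-0.0, -1.0, -0.0]]
wrist_force: [0.0, 0.5, -1.4]
grip_width: 0.0117
10.3 p [0.5643 0.0957 0.2871] zang 1.516 ydir [-0. -0. -1.] F [ 0.04  0.47 -1.36] T [0.04 0.02 0.03] w 0.0117
```

View pics/s14.png

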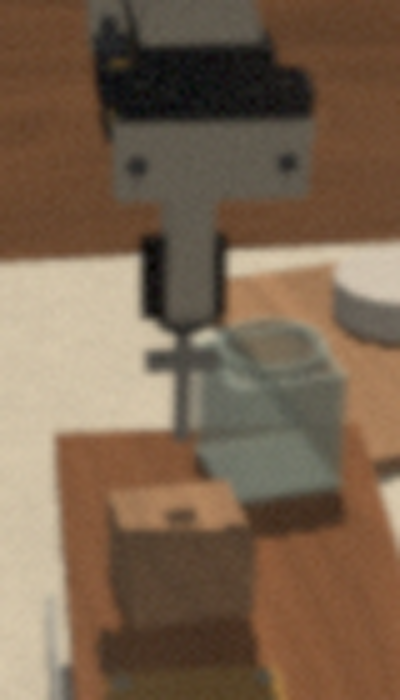

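```bash
python3 - <<'E'
from h import *
s=capture("side")
print(proj(s,[[.5643,.0957,.2867],[.5643,.0957,.2487]]).round(1), (np.array([[181,360],[181,437]])/5+[230,50]-.4))
E
```

```text
[[266.1 121.1]
 [265.9 136.8]] [[265.8 121.6]
 [265.8 137. ]]
```

```bash
python3 -m crank '[[-3,-30,0,0,0,0,0],[-6,-70,0,0,0,0,0],[-9,-105,0,0,0,0,0],[-10,-121,-15,0,0,0,0],[-10,-121,-37,0,0,0,0],[-10,-121,-40,0,0,0,0],[-10,-121,-40,0,0,0,0],[-10,-121,-40,0,0,0,0]]'; python3 st.py; python3 - <<'E'
from h import *
o=get_obs();p=np.array(o["ee_pos"])
s=capture("side");crop(s,240,150,300,220,8,"s15.png");c=capture("top");crop(c,255,160,315,215,10,"t15.png")
print(proj(s,[p+[0,0,-.0384],p+[0,0,-.0004]]))
E
```

```text
time: 11.25
ee_pos: [0.5552, -0.0245, 0.2478]
tool_rot: [[0.999, 0.001, 0.053], [-0.053, 0.0, 0.999], [0.001, -1.0, 0.0]]
wrist_force: [-0.1, -0.1, -0.2]
grip_width: 0.0118
11.25 p [ 0.5552 -0.0245  0.2478] zang 1.5175 ydir [ 0.001  0.    -1.   ] F [-0.13 -0.1  -0.16] T [ 0.05 -0.02 -0.03] w 0.0118
[[269.98713547 183.38678591]
 [270.3545447  167.50207416]]
```

View pics/s15.png

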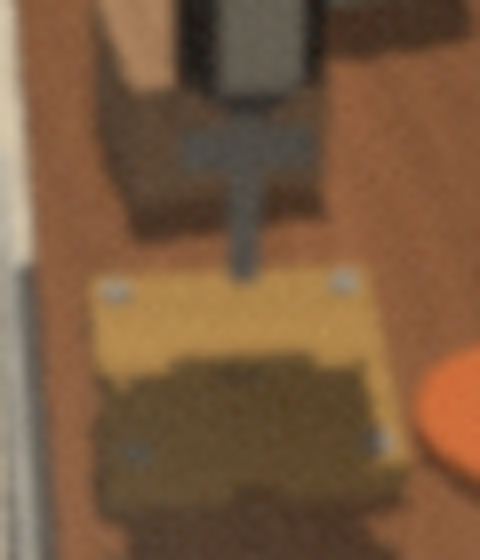

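View pics/t15.png

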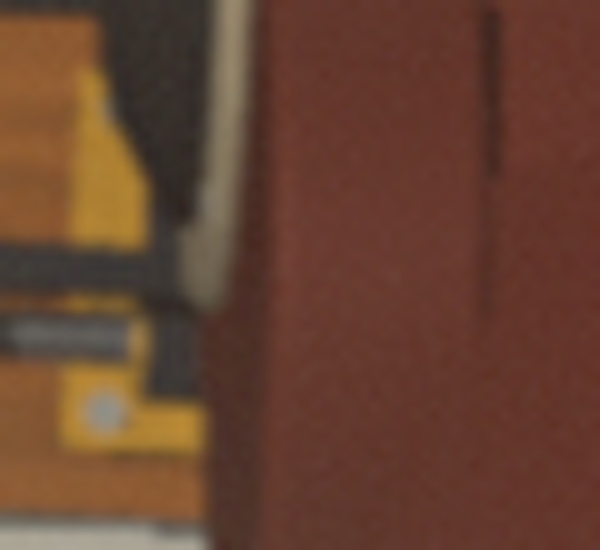

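```bash
python3 -m crank '[[0,-1,-12,0,0,0,0],[0,-1,-20,0,0,0,0],[0,-1,-24,0,0,0,0],[0,-1,-27,0,0,0,0],[0,-1,-29,0,0,0,0],[0,-1,-31,0,0,0,0],[0,-1,-31,0,0,0,0]]'; python3 st.py
```

```text
time: 12.05
ee_pos: [0.5546, -0.0262, 0.2161]
tool_rot: [[0.999, -0.0, 0.055], [-0.055, -0.0, 0.999], [-0.0, -1.0, -0.0]]
wrist_force: [-0.4, -0.3, -1.2]
grip_width: 0.0117
12.05 p [ 0.5546 -0.0262  0.2161] zang 1.5161 ydir [-0. -0. -1.] F [-0.4 -0.3 -1.2] T [0.02 0.03 0.03] w 0.0117
```

Nose bottom is at about 0.1777 with no contact yet. Going on slowly.

```bash
python3 -m crank '[[0,0,-2,0,0,0,0],[0,0,-4,0,0,0,0],[0,0,-6,0,0,0,0],[0,0,-6,0,0,0,0]]'; python3 st.py; python3 - <<'E'
from h import *
s=capture("side");crop(s,240,150,300,220,8,"s16.png")
E
```

```text
time: 12.45
ee_pos: [0.5544, -0.0263, 0.2099]
tool_rot: [[0.999, -0.001, 0.055], [-0.055, -0.0, 0.999], [-0.001, -1.0, -0.0]]
wrist_force: [-0.9, 0.5, -0.6]
grip_width: 0.0119
12.45 p [ 0.5544 -0.0263  0.2099] zang 1.516 ydir [-0.001 -0.    -1.   ] F [-0.94  0.48 -0.62] T [ 0.05 -0.    0.02] w 0.0119
```

View pics/s16.png

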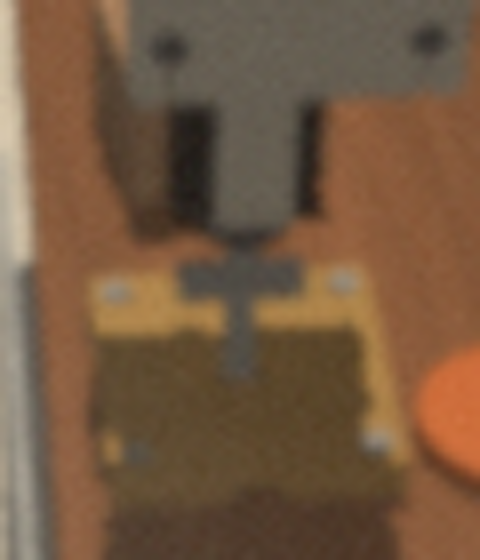

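```bash
python3 -m crank '[[1,0,-4,0,0,0,0],[1,0,-8,0,0,0,0],[1,0,-12,0,0,0,0],[1,0,-15,0,0,0,0],[1,0,-17,0,0,0,0],[1,0,-17,0,0,0,0]]'; python3 st.py; python3 - <<'E'
from h import *
s=capture("side");crop(s,240,150,300,220,8,"s17.png")
E
```

```text
time: 13.1
ee_pos: [0.5554, -0.0262, 0.1929]
tool_rot: [[0.999, -0.001, 0.055], [-0.055, -0.0, 0.999], [-0.001, -1.0, -0.0]]
wrist_force: [-0.4, 0.5, -1.3]
grip_width: 0.0118
13.1 p [ 0.5554 -0.0262  0.1929] zang 1.516 ydir [-0.001 -0.    -1.   ] F [-0.44  0.5  -1.32] T [0.01 0.03 0.05] w 0.0118
```

View pics/s17.png

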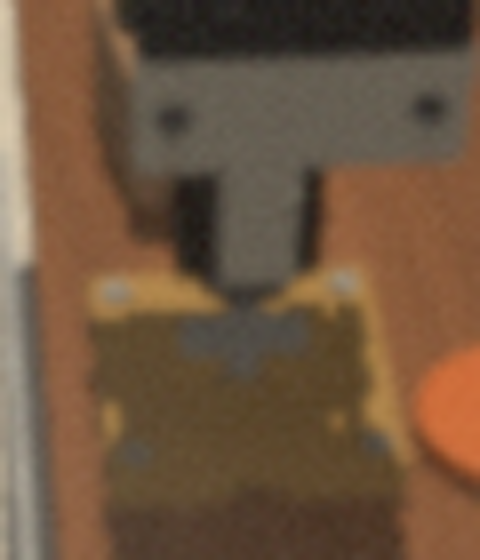

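```bash
python3 -m crank '[[0,0,-3,0,0,0,0],[0,0,-5,0,0,0,0],[0,0,-7,0,0,0,0],[0,0,-9,0,0,0,0],[0,0,-9,0,0,0,0]]'; python3 st.py; python3 -m crank '[[0,0,-1,0,0,0,0],[0,0,-2,0,0,0,0],[0,0,-2,0,0,0,0]]'; python3 st.py
```

```text
time: 13.65
ee_pos: [0.5554, -0.0262, 0.1839]
tool_rot: [[0.999, -0.001, 0.055], [-0.055, -0.0, 0.999], [-0.001, -1.0, -0.0]]
wrist_force: [0.9, 0.0, -0.8]
grip_width: 0.0118
13.65 p [ 0.5554 -0.0262  0.1839] zang 1.5161 ydir [-0.001 -0.    -1.   ] F [ 0.88  0.02 -0.76] T [ 0.03 -0.04  0.02] w 0.0118
time: 13.95
ee_pos: [0.5556, -0.0263, 0.1821]
tool_rot: [[0.999, -0.0, 0.055], [-0.055, -0.0, 0.999], [-0.0, -1.0, -0.0]]
wrist_force: [-0.3, 0.3, -1.7]
grip_width: 0.0119
13.95 p [ 0.5556 -0.0263  0.1821] zang 1.5161 ydir [-0. -0. -1.] F [-0.35  0.34 -1.67] T [ 0.05  0.01 -0.  ] w 0.0119
```

```bash
python3 -m crank '[[0,0,-1,0,0,0,0],[0,0,-2,0,0,0,0],[0,0,-2,0,0,0,0]]'; python3 st.py;  python3 -m crank '[[0,0,-1,0,0,0,0],[0,0,-2,0,0,0,0],[0,0,-2,0,0,0,0]]'; python3 st.py
```

```text
time: 14.25
ee_pos: [0.5555, -0.0262, 0.1801]
tool_rot: [[0.999, -0.0, 0.055], [-0.055, -0.0, 0.999], [-0.0, -1.0, -0.0]]
wrist_force: [0.4, -0.4, -0.7]
grip_width: 0.0118
14.25 p [ 0.5555 -0.0262  0.1801] zang 1.516 ydir [-0. -0. -1.] F [ 0.4  -0.39 -0.7 ] T [ 0.03  0.03 -0.  ] w 0.0118
time: 14.55
ee_pos: [0.5555, -0.0262, 0.1781]
tool_rot: [[0.999, -0.0, 0.055], [-0.055, -0.0, 0.999], [-0.0, -1.0, -0.0]]
wrist_force: [0.5, 0.3, -0.3]
grip_width: 0.012
14.55 p [ 0.5555 -0.0262  0.1781] zang 1.5161 ydir [-0. -0. -1.] F [ 0.52  0.29 -0.31] T [-0.01 -0.01 -0.03] w 0.012
```

```bash
python3 - <<'E'
from h import *
s=capture("side");crop(s,240,150,300,220,8,"s18.png")
E
```

```text
(no output)
```

View pics/s18.png

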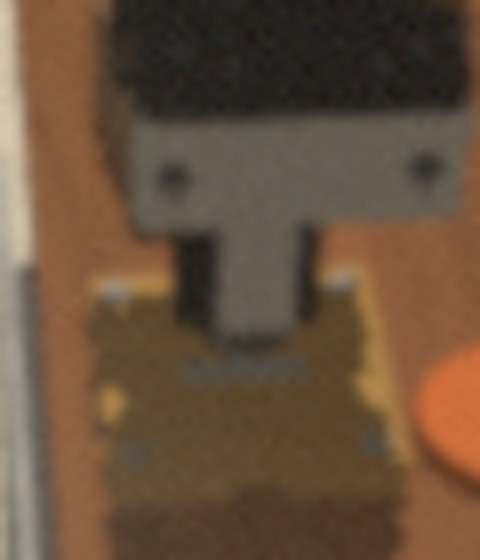

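```bash
python3 -m crank '[[0,0,-2,0,0,0,0],[0,0,-4,0,0,0,0],[0,0,-4,0,0,0,0]]'; python3 st.py;  python3 -m crank '[[0,0,-2,0,0,0,0],[0,0,-4,0,0,0,0],[0,0,-4,0,0,0,0]]'; python3 st.py; python3 -m crank '[[0,0,-1,0,0,0,0],[0,0,-3,0,0,0,0],[0,0,-3,0,0,0,0]]'; python3 st.py
```

```text
time: 14.9
ee_pos: [0.5558, -0.0262, 0.1743]
tool_rot: [[0.999, 0.0, 0.055], [-0.055, -0.0, 0.999], [0.0, -1.0, -0.0]]
wrist_force: [0.6, 0.3, 1.7]
grip_width: 0.0117
14.9 p [ 0.5558 -0.0262  0.1743] zang 1.5161 ydir [ 0. -0. -1.] F [0.56 0.32 1.68] T [0.   0.11 0.06] w 0.0117
time: 15.2
ee_pos: [0.5559, -0.0263, 0.1704]
tool_rot: [[0.998, 0.001, 0.055], [-0.055, -0.0, 0.998], [0.001, -1.0, -0.0]]
wrist_force: [0.1, -0.1, 4.1]
grip_width: 0.0115
15.2 p [ 0.5559 -0.0263  0.1704] zang 1.516 ydir [ 0.001 -0.    -1.   ] F [ 0.11 -0.09  4.06] T [0.02 0.08 0.  ] w 0.0115
time: 15.5
ee_pos: [0.5559, -0.0262, 0.1673]
tool_rot: [[0.999, 0.001, 0.055], [-0.055, -0.0, 0.999], [0.001, -1.0, -0.0]]
wrist_force: [-0.1, 0.6, 4.5]
grip_width: 0.012
15.5 p [ 0.5559 -0.0262  0.1673] zang 1.5161 ydir [ 0.001 -0.    -1.   ] F [-0.06  0.61  4.51] T [ 0.02  0.14 -0.02] w 0.012
```

```bash
python3 -m crank '[[0,0,-1,0,0,0,0],[0,0,-2,0,0,0,0],[0,0,-2,0,0,0,0]]'; python3 st.py;  python3 -m crank '[[0,0,-1,0,0,0,0],[0,0,-1,0,0,0,0]]'; python3 st.py; python3 -m crank '[[0,0,-1,0,0,0,0],[0,0,-1,0,0,0,0]]'; python3 st.py
```

```text
time: 15.8
ee_pos: [0.5559, -0.0263, 0.1655]
tool_rot: [[0.999, 0.001, 0.055], [-0.055, -0.0, 0.999], [0.001, -1.0, -0.0]]
wrist_force: [-0.8, 0.5, 4.9]
grip_width: 0.0119
15.8 p [ 0.5559 -0.0263  0.1655] zang 1.516 ydir [ 0.001 -0.    -1.   ] F [-0.77  0.52  4.94] T [0.03 0.27 0.03] w 0.0119
time: 16.0
ee_pos: [0.5559, -0.0263, 0.1647]
tool_rot: [[0.998, 0.001, 0.055], [-0.055, -0.0, 0.998], [0.001, -1.0, -0.0]]
wrist_force: [-0.3, 0.3, 5.7]
grip_width: 0.0118
16.0 p [ 0.5559 -0.0263  0.1647] zang 1.516 ydir [ 0.001 -0.    -1.   ] F [-0.25  0.28  5.69] T [ 0.06  0.28 -0.03] w 0.0118
time: 16.2
ee_pos: [0.5559, -0.0263, 0.1647]
tool_rot: [[0.998, 0.001, 0.055], [-0.055, -0.0, 0.998], [0.001, -1.0, 0.0]]
wrist_force: [-2.7, -0.4, 9.7]
grip_width: 0.0117
16.2 p [ 0.5559 -0.0263  0.1647] zang 1.516 ydir [ 0.001 -0.    -1.   ] F [-2.71 -0.39  9.67] T [ 0.07  0.63 -0.06] w 0.0117
```

```bash
python3 -c "
from rig import get_obs;print([round(x,3) for x in get_obs()['q']])"
```

```text
[np.float64(-0.01), np.float64(0.502), np.float64(0.027), np.float64(1.743), np.float64(-0.017), np.float64(0.896), np.float64(1.54)]
```

```bash
python3 -m crank '[[0,0,1,0,0,0,0],[0,0,1,0,0,-0.08,0],[0,0,1,0,0,-0.16,0],[0,0,1,0,0,-0.24,0],[0,0,1,0,0,-0.32,0]]'; python3 st.py
```

```text
time: 16.7
ee_pos: [0.5566, -0.0264, 0.1649]
tool_rot: [[0.929, 0.002, 0.369], [-0.369, -0.0, 0.929], [0.002, -1.0, 0.001]]
wrist_force: [-0.2, 0.3, 5.3]
grip_width: 0.012
16.7 p [ 0.5566 -0.0264  0.1649] zang 1.193 ydir [ 0.002 -0.    -1.   ] F [-0.21  0.31  5.27] T [-0.01  0.03  0.05] w 0.012
```

```bash
python3 -m crank '[[0,0,0,0,0,-0.1,0],[0,0,0,0,0,-0.2,0],[0,0,0,0,0,-0.3,0],[0,0,0,0,0,-0.4,0],[0,0,0,0,0,-0.5,0],[0,0,0,0,0,-0.6,0]]'; python3 st.py;python3 -m crank '[[0,0,0,0,0,-0.1,0],[0,0,0,0,0,-0.2,0],[0,0,0,0,0,-0.3,0],[0,0,0,0,0,-0.4,0],[0,0,0,0,0,-0.5,0],[0,0,0,0,0,-0.6,0],[0,0,0,0,0,-0.65,0],[0,0,0,0,0,-0.65,0]]'; python3 st.py
```

```text
time: 17.3
ee_pos: [0.5567, -0.0264, 0.165]
tool_rot: [[0.558, 0.003, 0.83], [-0.83, -0.0, 0.558], [0.002, -1.0, 0.002]]
wrist_force: [-0.3, -0.2, 6.0]
grip_width: 0.0119
17.3 p [ 0.5567 -0.0264  0.165 ] zang 0.5922 ydir [ 0.003 -0.    -1.   ] F [-0.35 -0.21  6.04] T [-0.01  0.02  0.01] w 0.0119
time: 18.1
ee_pos: [0.5567, -0.0265, 0.1649]
tool_rot: [[-0.055, 0.002, 0.999], [-0.999, -0.001, -0.055], [0.001, -1.0, 0.002]]
wrist_force: [-0.1, -0.3, 5.7]
grip_width: 0.0115
18.1 p [ 0.5567 -0.0265  0.1649] zang -0.0547 ydir [ 0.002 -0.001 -1.   ] F [-0.1  -0.31  5.74] T [-0.05  0.08 -0.  ] w 0.0115
```

```bash
python3 -m crank '[[0,0,2,0,0,0,0],[0,0,4,0,0,0,0],[0,0,5,0,0,0,0],[0,0,6,0,0,0,0],[0,0,6,0,0,0,0]]'; python3 st.py; python3 -m crank '[[0,0,1,0,0,0,0],[0,0,1,0,0,0,0]]'; python3 st.py
```

```text
time: 18.6
ee_pos: [0.5566, -0.0265, 0.1705]
tool_rot: [[-0.054, 0.002, 0.999], [-0.999, -0.0, -0.054], [0.0, -1.0, 0.002]]
wrist_force: [1.4, -0.8, 3.7]
grip_width: 0.0117
18.6 p [ 0.5566 -0.0265  0.1705] zang -0.054 ydir [ 0.002 -0.    -1.   ] F [ 1.45 -0.76  3.66] T [-0.17 -0.51 -0.04] w 0.0117
time: 18.8
ee_pos: [0.5562, -0.0264, 0.1714]
tool_rot: [[-0.054, 0.001, 0.999], [-0.999, -0.0, -0.054], [0.0, -1.0, 0.001]]
wrist_force: [2.3, 0.2, 3.3]
grip_width: 0.0122
18.8 p [ 0.5562 -0.0264  0.1714] zang -0.054 ydir [ 0.001 -0.    -1.   ] F [2.32 0.19 3.31] T [-0.18 -0.54  0.03] w 0.0122
```

```bash
python3 -m crank '[[1,0,0,0,0,0,0],[1.5,0,0,0,0,0,0],[1.5,0,0,0,0,0,0]]'; python3 st.py; python3 -m crank '[[0,0,0.5,0,0,0,0],[0,0,0.5,0,0,0,0]]'; python3 st.py
```

```text
time: 19.1
ee_pos: [0.5563, -0.0264, 0.1709]
tool_rot: [[-0.054, -0.002, 0.999], [-0.999, -0.0, -0.054], [0.0, -1.0, -0.002]]
wrist_force: [0.4, 0.0, 3.3]
grip_width: 0.012
19.1 p [ 0.5563 -0.0264  0.1709] zang -0.0542 ydir [-0.002 -0.    -1.   ] F [0.43 0.02 3.31] T [-0.24  0.02  0.02] w 0.012
time: 19.3
ee_pos: [0.5563, -0.0264, 0.1715]
tool_rot: [[-0.054, -0.002, 0.999], [-0.999, 0.0, -0.054], [0.0, -1.0, -0.002]]
wrist_force: [-0.7, -0.1, 3.1]
grip_width: 0.0117
19.3 p [ 0.5563 -0.0264  0.1715] zang -0.0541 ydir [-0.002  0.    -1.   ] F [-0.72 -0.12  3.08] T [-0.27  0.21 -0.  ] w 0.0117
```

```bash
python3 -m crank '[[0,0,0.5,0,0,0,0],[0,0,1,0,0,0,0],[0,0,1,0,0,0,0]]'; python3 st.py
```

```text
time: 19.6
ee_pos: [0.5563, -0.0264, 0.1718]
tool_rot: [[-0.054, -0.002, 0.999], [-0.999, -0.0, -0.054], [0.0, -1.0, -0.002]]
wrist_force: [0.3, -0.8, -2.3]
grip_width: 0.0119
19.6 p [ 0.5563 -0.0264  0.1718] zang -0.0541 ydir [-0.002 -0.    -1.   ] F [ 0.25 -0.79 -2.34] T [-0.52 -0.02 -0.02] w 0.0119
```

```bash
python3 -m crank '[[0,0,-0.7,0,0,0,12],[0,0,-0.7,0,0,0,20],[0,0,-0.7,0,0,0,40],[0,0,-0.7,0,0,0,40],[0,0,-0.7,0,0,0,40]]'; python3 st.py; python3 - <<'E'
from h import *
s=capture("side");crop(s,220,130,320,240,5,"s19.png")
E
```

```text
time: 20.1
ee_pos: [0.5573, -0.0259, 0.1721]
tool_rot: [[-0.054, 0.0, 0.999], [-0.999, 0.0, -0.054], [-0.0, -1.0, 0.0]]
wrist_force: [0.0, 1.2, 0.5]
grip_width: 0.0379
20.1 p [ 0.5573 -0.0259  0.1721] zang -0.0536 ydir [ 0.  0. -1.] F [0.01 1.23 0.5 ] T [-0.01  0.03  0.04] w 0.0379
```

View pics/s19.png

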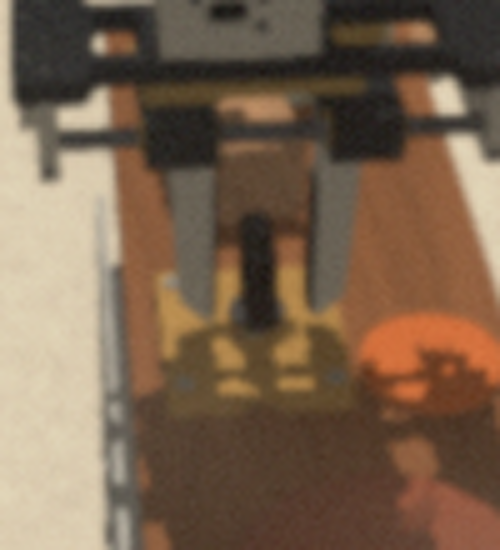

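The fingers are clear of the wing, which stands crosswise near (257,270). I'll rise and retract.

```bash
python3 -m crank '[[0,0,10,0,0,0,40],[0,0,30,0,0,0,40],[0,0,60,0,0,0,40],[0,0,100,0,0,0,40],[-20,40,130,0,0,0,40],[-30,90,130,0,0,0,40],[-50,140,130,0,0,0,40],[-80,180,130,0,0,0,40],[-100,220,130,0,0,0,40],[-110,260,130,0,0,0,40],[-110,260,130,0,0,0,40],[-110,260,130,0,0,0,40]]'; python3 st.py; python3 - <<'E'
from h import *
s=capture("side");crop(s,200,90,360,290,3,"s20.png");c=capture("top");crop(c,140,110,460,250,2,"t20.png");crop(c,255,160,315,215,10,"t21.png")
E
```

```text
time: 21.35
ee_pos: [0.4469, 0.2344, 0.3025]
tool_rot: [[-0.051, 0.001, 0.999], [-0.999, -0.0, -0.051], [0.0, -1.0, 0.001]]
wrist_force: [-0.4, -0.9, 0.1]
grip_width: 0.04
21.35 p [0.4469 0.2344 0.3025] zang -0.0513 ydir [ 0.001 -0.    -1.   ] F [-0.35 -0.92  0.07] T [-0.14  0.04  0.  ] w 0.04
```

View pics/s20.png

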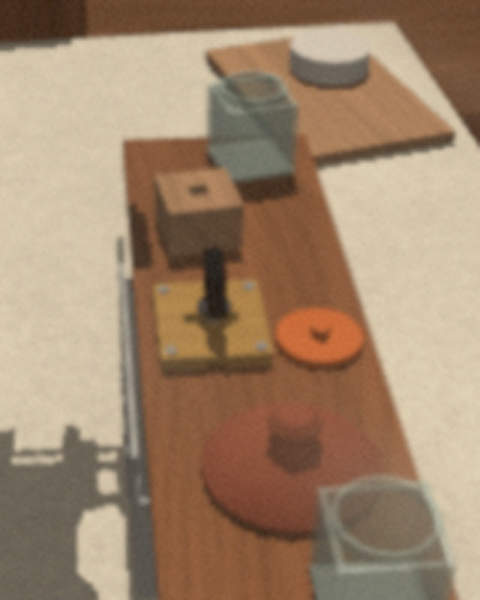

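View pics/t20.png

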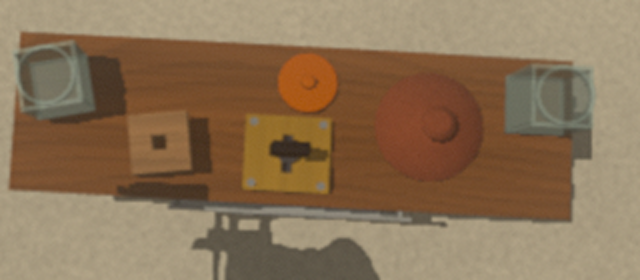

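View pics/t21.png

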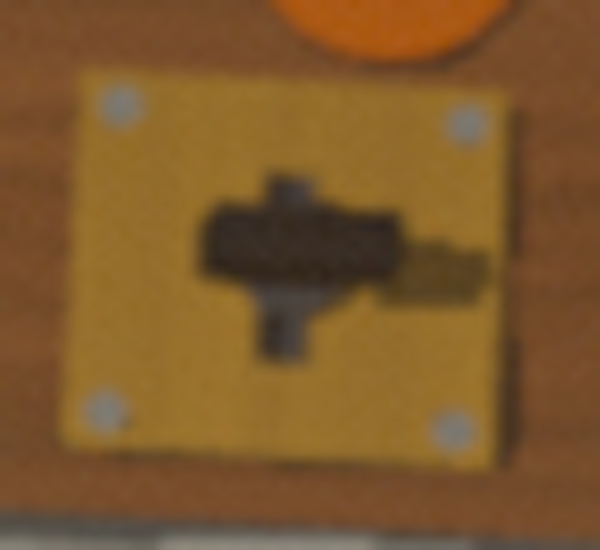

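```bash
python3 - <<'E'
from h import *
c=capture("top");yaw=-.057;X=np.array([np.cos(yaw),np.sin(yaw)])
print(proj(c,[[*(np.array([.577,-.0338])+x*X),.175] for x in(-.085,-.09)]).round(1)); print(c["image"][208:226,285].max(1), c["image"][208:226,290].max(1))
crop(c,215,195,375,235,5,"t22.png")
E
python3 st.py
```

```text
[[285.2 217.8]
 [285.1 220.4]]
[118 122 119 117 104 107 137 144 139 125 122 160 168 166 165 166 168 167] [119 121 120 121 111 109 136 145 142 131 124 158 166 164 164 167 167 165]
21.5 p [0.448  0.2317 0.3025] zang -0.0577 ydir [ 0.001 -0.    -1.   ] F [-0.48 -0.12 -0.12] T [-0.03  0.08  0.  ] w 0.0397
```

View pics/t22.png

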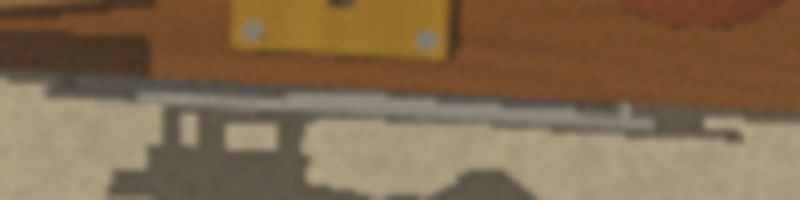

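The bin's outer edge is at about row 218, where the shut pose projects (217.8). The toggle is locked and the robot is clear, so I'm handing in.

```bash
python3 -c "
from rig import manip;print(manip.finish_job())"
```

```text
the job is handed in; nothing more can be done
None
```

The bin is shut and the toggle stands locked crosswise under the brass plate. I handed the job in at about 21.5 s, with the robot clear.

- **Bin:** My first push went over the rim because the fingertips sit about 20–25 mm above the reported TCP. It touched with under 1 N and did not move the bin. I lowered the tool and pushed again. The bin stopped moving at its hard stop, with the wrist force rising to about 9 N. In the last top view its outer edge lay at about row 218, and the shut position projects to 217.8.
- **Toggle:** It went through the slot without being forced.
    - **Press:** the spring took over at about 2 N, and the collar met the plate about 10 mm further down. The vertical wrist force peaked at 9.7 N there, after which I eased off.
    - **Turn:** a quarter turn (1.57 rad) met almost no resistance.
    - **Lock:** it sprang up 7 mm to the groove roof. A light upward pull of about 2 N moved it no further.
- **Disagreement:** As it sprang up I saw a sideways force of about 2 N. A 1.5 mm shift in x relieved it.
- **Final pictures:** The wing stands upright and crosswise to the slot, the rest is empty, and the lids and jars look unmoved. I judged that by eye only and did not measure them.

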